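Dispense one support disc and slide it into the open filter cassette

ROBOT

A 6-joint arm with a two-finger parallel gripper is mounted at the origin on a cart in front of the work surface, level with it; the furniture and walls round the work are solid. World frame = base frame: x ahead of the robot, y to its left, z up, the work surface at z = 0. Lengths are in mm, angles in rad, forces in N, time in s.
With the tool pointing down it reaches from about 150 to 775 mm from the base axis. Payload 6.1 kg.
Tool frame: the origin (TCP) lies midway between the tips of the shut fingers; the grasp point (between the pads) lies 19 mm behind it; z points along the fingers, y is the line along which they close (so a half turn about z gives the same grasp; the last joint's range is limited). The gripper opens to 85 mm and grips with 20 to 120 N. Pads are 22 mm wide; open, the fingers measure 114 mm over their backs; the gripper's body (76 mm by 85 mm) begins 54 mm behind the grasp point. The pads swing forward as they close: fully open they stand 13 mm farther back than shut.
Start: joints at [1.245, 0.126, -0.04, 1.405, 0, 1.571], TCP at [168.028, 497.368, 231.295] pointing down, gripper open.
Joint ranges: [-2.72, 2.72], [-0.95, 1.95], [-1.27, 1.35], [-1.78, 2.02], [-1.46, 1.47], [-3.14, 3.14]. Speed limits (rad/s): [2.39, 2.39, 3.01, 3.14, 3.14, 3.14].

INTERFACE

Orientations are given as a unit quaternion [x, y, z, w].
In Python, from rig import monitor, cams, r, nets gives the robot as it stands.
- The arm moves only by the tool apply_moves, never from a script. Its argument "targets" is text: rows parted by semicolons, each of 7 numbers parted by spaces: the closure, from -1 (fully open) to 1 (shut), then the shift along the tool's x, y, z in mm, then the turn, a rotation vector about the tool's x, y, z in degrees. In form: hand dx dy dz rx ry rz; .... A call has exactly 5 rows; each row is the pose to reach, as a shift and turn from the pose commanded when the call began, along the tool's axes at that moment; what a row does not reach only later rows make up. A row lasts 1/10 s, in which the tool goes at most 50 mm and 8.59 degrees, less where a joint would pass 70% of its speed; a pose out of reach is approached as far as the arm can. A call with a gripper value outside its range is refused whole. The fingers move at their own pace and stop on an object; "squeeze" is the grip in N (left out, the last holds). Time passes only in rows, so rows that repeat a pose let the fingers close, or fill a call up. It gives the time, the measured TCP pose, the force, the opening and the grip force at its end, in the units of the state.
- monitor.sense(): the state, without advancing time (a new reading comes with each control period).
- cams.snapshot(name): name is "side" or "top"; returns a dict with "img" (480x640x3 uint8, red, green, blue), "fovy" (degrees; the focal length in pixels is half the picture's height over the tangent of half this angle, whatever the lens; pixels are square), "cx", "cy" (the principal point, pixels), "position" and "attitude" of the camera in the world. Camera axes: x right, y up, looking along -z (the intrinsics and any distortion apply to the point x, -y, -z); pixel columns grow to the right and rows downward; lengths in mm; the calibration is good to about 2 mm. A picture is of the moment at which its call begins. There is no depth.
- r.close_job(): hands the job in; it is judged then, once.
Trained networks look in a picture, given as the dict that the camera call returned (one of the last four; its "shot" number tells which), for a name from the list of things; names that differ only in an ending like _2 or _b are one class to them, and where a whole thing is asked for, a point or a joint stands for the part that bears it (a point fixed in the world has none). Each returns a list of dicts, best first, with "conf" (0 to 1); they miss things now and then, are a little off and sometimes report something else, mostly with a low value. They report only what shows in the picture. A call takes as long as a camera call. They do not tell look-alikes from the thing itself.
- nets.boxes_of(picture, label): "bbox" ([left, top, right, bottom] in pixels, round what is visible of it).
- nets.tip_of(picture, label): "at" ([row, column] in pixels: a listed point, or the origin of a listed thing).
The state is a dict: "t": time; "q": joint angles; "joint_velocities": joint speeds; "tau": joint torques, N m; "tool_pos": TCP position; "orientation": TCP orientation; "wrist_force": force on the tool from outside, world axes, zero at the start; "ft_torque": the same for the moment, N m; "opening": finger opening in mm; "grasp_force": force on a finger pad.
Only numpy, scipy, OpenCV 4.12 (cv2) and the standard library are available. Lean on these libraries where they do the work, as an engineer would, in place of code of your own. Each camera call takes 0.05 s, during which the arm holds its last target. There are 200 camera calls.

TASK

With the fingertips, load the open cassette half with one support disc: press the dispenser's plunger once, fully down, and let it come back up, so that a single disc is put out onto the track; then nudge that disc sideways along the track, towards the open cassette half, until it drops in and lies flat in its seat. Do not lift or carry the disc, keep the other discs in the magazine, and leave everything else where it stands.

Things in the scene. Friction and masses are not known exactly. Their poses are not given: they have to be found in the camera images.
- dispenser: Grey and aluminium bench dispenser, screwed down, 175 x 224 mm. Origin: on the worktop under the magazine axis, z up; its -x side faces the robot, yaw within 0.45 rad. Along its x: track at -54 mm, magazine at 0, housing (50 mm wide, 64 mm high) at 27 to 93 mm with the plunger at 58 mm. Nests beyond both ends of the track, at y = +84 and -84 mm: one holds the open cassette half, one a finished cassette.
- plunger (a joint): Plunger travel, m: 0 up, 0.022 fully down on a hard stop. Spring return: 2.5 N at the top, 6 N at the bottom, about 1 N more while a disc is being pushed. It drives a pusher, 2.6 times as far, that slides the lowest disc out to the middle of the track; a part stroke leaves it in the gate. On release it returns by itself and the next disc drops; a second stroke puts out a second disc.
- plunger_top (a point): Centre of the top of the plunger's round grey knob, 32 mm in diameter; it faces up, 108.5 mm above the worktop when up and 86.5 mm when fully down. Its x and y are 58 mm behind (+x of the dispenser) the magazine axis.
- magazine (a point): Magazine axis at its floor, 24 mm above the worktop. Four discs are stacked between four rods, 52 mm across outside; its top is 79 mm above the worktop.
- track_middle (a point): Middle of the track's floor, 24 mm above the worktop; here the disc is put out (within about 4 mm across the track). The track is a straight flat channel along the dispenser's y, from y = -59 to +59 mm, 39 mm wide between two rails 3 mm high. The end stops behind the nests, at |y| = 108 mm, rise 6 mm above its floor.
- disc_0: The lowest disc in the magazine, the one that is put out: a sintered bronze disc, 35 mm in diameter, 8 mm thick, 16 to 28 g, loose, smooth: it slides easily. Origin: centre of its underside, z up.
- disc_1: The second disc from below in the magazine, same shape; it must stay in the magazine, dropping to its floor (origin 24 mm above the worktop) after the stroke.
- disc_2: The third disc from below in the magazine, same shape; stays in the magazine.
- disc_3: The top disc in the magazine, same shape; stays in the magazine.
- cassette_base: Open lower half of a filter cassette: white round cup, 48 mm across its rim, 17 mm high, fixed in one nest, its axis 84 mm from the middle of the track. Its rim is 1 mm below the track floor and 1 mm beyond the track's end. Its bore is 10 mm deep and flares from 38 mm at the seat to 44 mm at the rim. Origin: centre of its underside, 6 mm above the worktop.
- seat (a point): Centre of the seat, the flat floor of the cassette half's bore, 13 mm above the worktop.
- closed_cassette: Finished filter cassette, clear with a band and a plug on top, 40 mm across and 38 mm high, standing loose in the other nest. Origin: centre of its underside. To be left alone.
- petri_dish: Flat round clear dish, 59 mm across, 13 mm high, loose on the worktop beside the housing. To be left alone.
- white_cassette: White filter cassette, 40 mm across and 38 mm high, loose on the worktop on the other side of the housing. To be left alone.
- brass_union: Brass pipe union, 22 x 44 x 19 mm, lying loose in front of the track. To be left alone.
- spanner: Open-ended spanner, 169 mm long, 6 mm thick, lying loose at the right. To be left alone.
- screwdriver: Screwdriver, 195 mm long, lying loose at the left. To be left alone.
- stopwatch: Black stopwatch, 61 x 54 x 16 mm, lying loose at the right rear. To be left alone.
Mind the look-alikes: they are no part of the job. Leave any green or grey look-alike of the disc_3 alone.

How it is judged:
By the outcome, as a careful person would: the job done as asked, in the order asked, and still so for the second after the job is handed in, with the robot touching nothing.
It also fails if it takes over 45 s, if anything falls off the work surface, if the arm or the gripper's body presses on something with over 40 N, if the wrist force passes 120 N, or if a joint passes its speed limit or range.

## Working session

There is one attempt and no reset: what is moved stays moved. The work goes in short steps, Python scripts to look and compute and a tool call to move; the robot and the scene stay as the last step left them, time stands still between calls to the robot, and variables do not carry over. Pictures are saved under pics/ and viewed, at most 10 in all, crops included, and the job is handed in when it is done.

Besides the shell and the picture viewer there is one more tool, called after "Call:" by a JSON object that holds its "name" and its "arguments", one argument or row to a line. apply_moves: Moves the arm, as the interface text tells. Its arguments: {"type":"object","properties":{"targets":{"type":"string"},"squeeze":{"type":"number"}},"required":["targets"]}

```bash
mkdir -p pics; ls; python3 - <<'E'
from rig import monitor,cams,r,nets
import cv2
s=monitor.sense();print({k:(v if not hasattr(v,'tolist') else v.tolist()) for k,v in s.items()})
for c in ("side","top"):
    p=cams.snapshot(c);print(c,{k:v for k,v in p.items() if k!="img"})
    cv2.imwrite(f"pics/{c}0.png",p["img"][:,:,::-1])
    for n in ("dispenser","plunger_top","magazine","track_middle","seat","cassette_base","closed_cassette","disc_0"):
        print(n,[(x["at"],round(x["conf"],2)) for x in nets.tip_of(p,n)[:3]],[(x["bbox"],round(x["conf"],2)) for x in nets.boxes_of(p,n)[:3]] )
E
```

```text
pics
{'t': 0.0, 'q': [1.2449630529943096, 0.1264047811474366, -0.04059572831599666, 1.405378206533733, 1.933364481304745e-06, 1.5708002853659224], 'joint_velocities': [0.0011638444122327282, -0.001077561309895051, 0.0003354755266279625, 0.0015597501452838715, -4.1426254539686345e-05, -0.00016958972396662454], 'tau': [-0.0013597649376606569, -43.59120011329651, 35.29279589653015, 0.01718284038361162, -3.197216869921249e-05, 3.425192502959362e-06], 'tool_pos': [167.92593926772798, 497.0065771442731, 230.5210753000176], 'orientation': [0.16219881147788803, 0.9867577816087694, -0.0007805613095085417, -0.00012928164144956908], 'wrist_force': [-0.13490762093512557, -0.5465499557116221, -0.1638931906085883], 'ft_torque': [0.01968784936434705, -0.03707894503970137, 0.006887926338132193], 'grasp_force': 0.0, 'opening': 85.3721459508267}
side {'fovy': 46.144619776379116, 'cx': 324.5664424556791, 'cy': 244.2868137231626, 'position': array([ 238.16422065, -841.79130872,  850.79093123]), 'attitude': array([ 0.40795018, -0.08322044, -0.18882888,  0.88937881]), 'shot': 1}
dispenser [([274.0, 288.2]
[... 1204 characters left out ...]
]
magazine [([275.1, 319.1], 0.9), ([279.2, 320.1], 0.2)] [([276.5, 231.4, 381.3, 322.6], 0.92), ([354.0, 276.1, 372.8, 300.6], 0.27)]
track_middle [([296.8, 328.1], 0.67)] [([277.4, 231.3, 378.3, 324.2], 0.78)]
seat [([288.1, 364.3], 0.66)] [([354.0, 280.8, 375.3, 297.7], 0.79)]
cassette_base [([288.8, 363.4], 0.71), ([193.6, 442.3], 0.64), ([289.9, 363.6], 0.5)] [([352.7, 277.2, 372.9, 299.8], 0.9)]
closed_cassette [([310.4, 291.2], 0.7), ([288.2, 364.0], 0.47)] [([284.0, 302.8, 298.2, 317.0], 0.56)]
disc_0 [([235.2, 359.6], 0.68), ([259.8, 269.6], 0.54), ([209.3, 335.2], 0.52)] [([328.0, 199.0, 341.9, 217.7], 0.65), ([313.9, 265.8, 330.9, 281.5], 0.6), ([243.3, 289.0, 259.5, 299.9], 0.6)]
```

```bash
cat > h.py <<'E'
import numpy as np
from scipy.spatial.transform import Rotation as R
from scipy.optimize import least_squares
def proj(p,X):
    f=240/np.tan(np.radians(p["fovy"]/2)); c=R.from_quat(p["attitude"]).inv().apply(np.atleast_2d(X)-p["position"])
    return np.c_[p["cy"]-f*c[:,1]/-c[:,2], p["cx"]+f*c[:,0]/-c[:,2]]   # row, col
def ray(p,at,z):
    f=240/np.tan(np.radians(p["fovy"]/2)); d=R.from_quat(p["attitude"]).apply([(at[1]-p["cx"])/f,-(at[0]-p["cy"])/f,-1])
    return p["position"]+d*(z-p["position"][2])/d[2]
def world(v,X):
    c,s=np.cos(v[2]),np.sin(v[2]); X=np.atleast_2d(np.array(X,float))
    return np.c_[v[0]+c*X[:,0]-s*X[:,1], v[1]+s*X[:,0]+c*X[:,1], X[:,2]]
E
python3 - <<'E'
import cv2
for c,(r0,r1,c0,c1) in {"side":(190,350,190,400),"top":(180,340,230,440)}.items():
    cv2.imwrite(f"pics/{c}0c.png",cv2.resize(cv2.imread(f"pics/{c}0.png")[r0:r1,c0:c1],(788,600),interpolation=cv2.INTER_CUBIC))
from h import *
from rig import cams
p=cams.snapshot("top");P=[p,cams.snapshot("side")]
obs=[(0,(240.8,314.8),(58,0,108.5)),(0,(275.1,319.1),(0,0,24)),(0,(279.7,318.4),(0,0,0)),(0,(296.8,328.1),(-54,0,24)),(0,(288.1,364.3),(-54,-84,13)),
(1,(264.7,291.5),(0,0,24)),(1,(274,288.2),(0,0,0)),(1,(279.9,268.4),(-54,0,24)),(1,(305.4,300.3),(-54,-84,13))]
for o in obs: print(o, ray(P[o[0]],o[1],o[2][2]).round(0))
f=lambda v:np.concatenate([(proj(P[i],world(v,X))[0]-a) for i,a,X in obs])
s=least_squares(f,[400,0,0],loss="soft_l1");print(s.x,f(s.x).round(1))
E
```

```text
(0, (240.8, 314.8), (58, 0, 108.5)) [580.  17. 108.]
(0, (275.1, 319.1), (0, 0, 24)) [522.   3.  24.]
(0, (279.7, 318.4), (0, 0, 0)) [515.   4.   0.]
(0, (296.8, 328.1), (-54, 0, 24)) [475. -22.  24.]
(0, (288.1, 364.3), (-54, -84, 13)) [ 504. -100.   13.]
(1, (264.7, 291.5), (0, 0, 24)) [528.   4.  24.]
(1, (274, 288.2), (0, 0, 0)) [519.   4.   0.]
(1, (279.9, 268.4), (-54, 0, 24)) [467. -19.  24.]
(1, (305.4, 300.3), (-54, -84, 13)) [ 504. -104.   13.]
[ 5.22655780e+02 -5.12833729e-01  6.67101013e+00] [ 1.4 -2.2 -0.4  1.5 -3.2  2.3  1.1 -0.5 -0.2 -0.7  2.1 -1.6  0.9  2.2
 -0.3  2.8 -1.9 -1.1]
```

View pics/side0c.png

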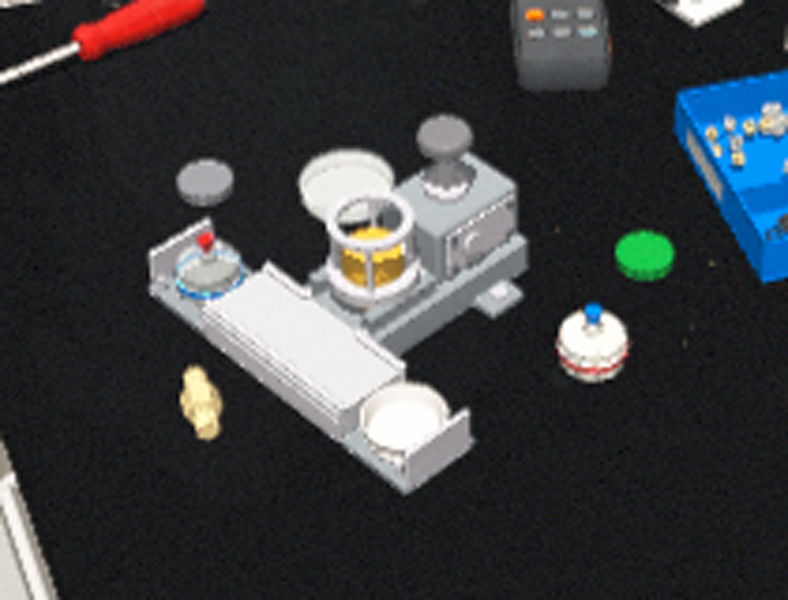

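View pics/top0c.png

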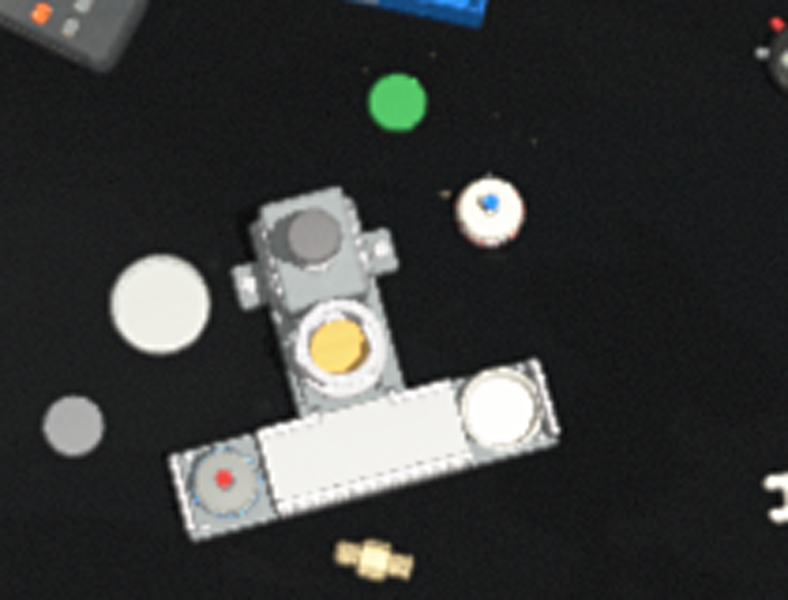

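View pics/top0.png

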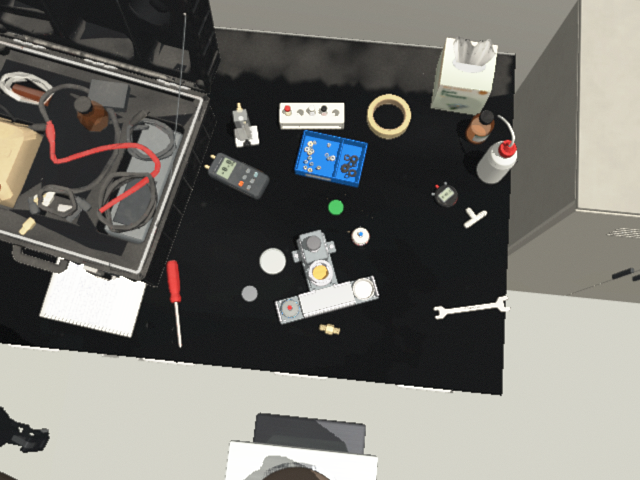

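```bash
python3 - <<'E'
from h import *
from rig import cams
import cv2
P=[cams.snapshot("top"),cams.snapshot("side")]
obs=[(0,(243.2,313.4),(58,0,108.5)),(0,(272.5,320.6),(0,0,79)),(0,(288.5,363.3),(-54,-84,23)),(0,(307.7,289.4),(-54,84,45)),
(1,(226,308.6),(58,0,108.5)),(1,(248.6,288.9),(0,0,79)),(1,(301.1,297.9),(-54,-84,23))]
f=lambda v:np.concatenate([(proj(P[i],world(v,X))[0]-a) for i,a,X in obs])
s=least_squares(f,[522,0,.38],loss="soft_l1");print(s.x,f(s.x).reshape(-1,2).round(1).tolist())
v=s.x
for n,X in dict(pl=(58,0,108.5),mag=(0,0,24),tm=(-54,0,24),seat=(-54,-84,13)).items(): print(n,world(v,X).round(1))
g=[]
W=world(v,[(-54-19.5,-59,24),(-54+19.5,-59,24),(-54+19.5,59,24),(-54-19.5,59,24)])
for k,(p,(r0,c0)) in enumerate(zip(P,((180,230),(190,190)))):
    im=cv2.resize(p["img"][r0:r0+160,c0:c0+200,::-1],None,fx=3.9,fy=3.7*3.9/3.7,interpolation=2)
    q=lambda X:[tuple(int(t) for t in ((b-c0+.5)*3.9,(a-r0+.5)*3.9)) for a,b in proj(p,X)]
    cv2.polylines(im,[np.array(q(W))],True,(0,0,255),1)
    a=np.linspace(0,6.28,40)
    for cx,cy,z,rad in ((58,0,108.5,16),(0,0,79,26),(-54,-84,23,24),(0,0,56,17.5)):
        cv2.polylines(im,[np.array(q(world(v,np.c_[cx+rad*np.cos(a),cy+rad*np.sin(a),z+0*a])))],True,(0,0,255),1)
    g.append(cv2.resize(im,None,fx=.75,fy=.75)[80:380,:])
cv2.imwrite("pics/ov.png",np.vstack(g))
E
```

```text
[ 5.21204837e+02 -1.49693261e+00  3.64799268e-01] [[-0.5, 0.3], [-1.2, 0.3], [0.5, 0.7], [0.0, 0.6], [-1.4, -0.5], [-0.6, -0.7], [-0.3, -0.4]]
pl [[575.4  19.2 108.5]]
mag [[521.2  -1.5  24. ]]
tm [[470.8 -20.8  24. ]]
seat [[500.7 -99.2  13. ]]
```

View pics/ov.png

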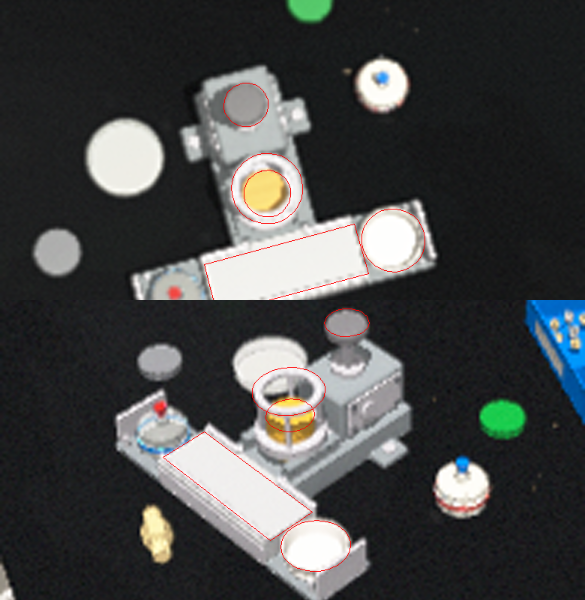

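Dispenser found at about (521, −1.5), yaw 0.365. The overlay fits. The open half is at dispenser −y (top image about (363, 288)) and the closed cassette with the red plug at +y (about (289, 308)). The stacked bronze discs are in the magazine at (320, 272). The grey disc (249, 293) and the green one (336, 207) are look-alikes lying outside it, so I leave them alone. Now I move above the plunger.

Call:
{"name": "apply_moves", "arguments": {
  "targets": "1 -40 -24 4 0 0 8; 1 -81 -48 9 0 0 16; 1 -121 -73 13 0 0 24; 1 -162 -97 18 0 0 32; 1 -202 -121 22 0 0 40",
  "squeeze": 40
}}

```text
t: 2.4
tool_pos: [321.5, 316.5, 209.2]
orientation: [0.492, 0.87, 0.0, 0.0]
wrist_force: [0.2, 1.1, -0.5]
opening: 12.4
grasp_force: 0.0
```

```bash
cat > go.py <<'E'
import sys
from h import *
from rig import monitor
s=monitor.sense();Q=R.from_quat(s["orientation"])
yaw=.365
# goal frame: tool z down, tool y along dispenser +x or -x (nearest), tool x = y x z
best=min((R.from_matrix(np.c_[np.cross(y,[0,0,-1]),y,[0,0,-1]]) for y in (np.array([np.cos(yaw),np.sin(yaw),0]),-np.array([np.cos(yaw),np.sin(yaw),0]))),key=lambda G:(Q.inv()*G).magnitude())
print("t",round(s["t"],2),"pos",s["tool_pos"].round(1) if hasattr(s["tool_pos"],"round") else np.round(s["tool_pos"],1),"F",np.round(s["wrist_force"],1),"open",round(s["opening"],1),"rot",np.degrees((Q.inv()*best).as_rotvec()).round(1))
for a in sys.argv[1:]:
    X=world([521.2,-1.5,yaw],[float(t) for t in a.split(",")])[0]
    print(a,X.round(1),"delta",Q.inv().apply(X-s["tool_pos"]).round(1))
v=[521.2,-1.5,yaw];d=np.array(s["tool_pos"])-[v[0],v[1],0];print("disp frame",R.from_euler("z",-yaw).apply(d).round(1))
E
python3 go.py 58,0,150
```

```text
t 2.4 pos [321.5 316.5 209.2] F [ 0.2  1.1 -0.5] open 12.4 rot [ 0.  -0.  10.1]
58,0,150 [575.4  19.2 150. ] delta [-385.7   64.2   59.3]
disp frame [-73.  368.4 209.2]
```

Call:
{"name": "apply_moves", "arguments": {
  "targets": "1 -48 8 5 0 0 5; 1 -96 16 10 0 0 10.1; 1 -144 24 15 0 0 10.1; 1 -192 32 20 0 0 10.1; 1 -240 40 25 0 0 10.1"
}}

```text
t: 2.9
tool_pos: [480.7, 132.1, 184.4]
orientation: [0.565, 0.825, 0.0, 0.0]
wrist_force: [-0.1, 0.1, -0.0]
opening: -0.3
grasp_force: 0.0
```

```bash
python3 go.py 58,0,150
```

```text
t 2.9 pos [480.7 132.1 184.4] F [-0.1  0.1 -0. ] open -0.3 rot [ 0.  -0.   0.3]
58,0,150 [575.4  19.2 150. ] delta [-139.5   47.3   34.4]
disp frame [  9.9 139.2 184.4]
```

Call:
{"name": "apply_moves", "arguments": {
  "targets": "1 -45 15 10 0 0 0.3; 1 -90 30 20 0 0 0.3; 1 -125 42 30 0 0 0.3; 1 -139 47 34.5 0 0 0.3; 1 -139.5 47.3 34.5 0 0 0.3"
}}

```text
t: 3.4
tool_pos: [574.6, 19.6, 148.5]
orientation: [0.568, 0.823, -0.001, -0.001]
wrist_force: [-0.6, 0.2, 0.1]
opening: -0.0
grasp_force: 0.0
```

```bash
python3 go.py 58,0,115 ; python3 - <<'E'
from rig import cams
import cv2,numpy as np
a=cams.snapshot("side")["img"][170:330,220:380,::-1];b=cams.snapshot("top")["img"][190:350,240:400,::-1]
cv2.imwrite("pics/ab.png",cv2.resize(np.hstack([a,b]),None,fx=2.5,fy=2.5,interpolation=2))
E
```

```text
t 3.4 pos [574.6  19.6 148.5] F [-0.6  0.2  0.1] open -0.0 rot [-0.1 -0.  -0.1]
58,0,115 [575.4  19.2 115. ] delta [-0.7  0.6 33.5]
disp frame [ 57.4   0.6 148.5]
```

View pics/ab.png

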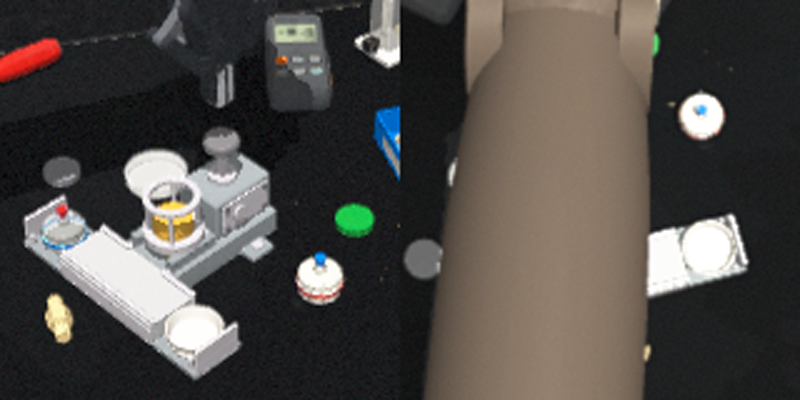

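Call:
{"name": "apply_moves", "arguments": {
  "targets": "1 0 0 15 0 0 0; 1 0 0 28 0 0 0; 1 0 0 36 0 0 0; 1 0 0 40 0 0 0; 1 0 0 43 0 0 0"
}}

```text
t: 4.0
tool_pos: [573.9, 21.6, 106.8]
orientation: [0.567, 0.824, 0.0, -0.0]
wrist_force: [-2.3, 0.3, 4.5]
opening: -0.1
grasp_force: 1.6
```

Call:
{"name": "apply_moves", "arguments": {
  "targets": "1 0 0 4 0 0 0; 1 0 0 8 0 0 0; 1 0 0 12 0 0 0; 1 0 0 15 0 0 0; 1 0 0 16 0 0 0"
}}

```text
t: 4.5
tool_pos: [574.4, 21.3, 90.8]
orientation: [0.567, 0.824, 0.0, -0.0]
wrist_force: [-2.1, 2.9, 5.4]
opening: -0.0
grasp_force: 2.7
```

Call:
{"name": "apply_moves", "arguments": {
  "targets": "1 0 0 2 0 0 0; 1 0 0 3.5 0 0 0; 1 0 0 4.5 0 0 0; 1 0 0 5.5 0 0 0; 1 0 0 6 0 0 0"
}}

```text
t: 5.0
tool_pos: [574.5, 21.3, 86.2]
orientation: [0.567, 0.824, 0.001, 0.0]
wrist_force: [-6.3, 2.3, 15.2]
opening: 0.1
grasp_force: 7.7
```

Hard stop reached (15 N at z = 86). Release it straight up.

Call:
{"name": "apply_moves", "arguments": {
  "targets": "1 0 0 0 0 0 0; 1 0 0 -8 0 0 0; 1 0 0 -20 0 0 0; 1 0 0 -40 0 0 0; 1 0 0 -64 0 0 0"
}}

```text
t: 5.5
tool_pos: [573.9, 20.4, 148.8]
orientation: [0.567, 0.824, -0.001, -0.0]
wrist_force: [-0.6, -0.3, 0.6]
opening: 0.0
grasp_force: 0.0
```

```bash
python3 go.py -54,40,110 ; python3 - <<'E'
from rig import cams
import cv2,numpy as np
a=cams.snapshot("side")["img"][190:340,200:360,::-1]
cv2.imwrite("pics/c.png",cv2.resize(a,None,fx=4,fy=4,interpolation=2))
E
```

```text
t 5.5 pos [573.9  20.4 148.8] F [-0.6 -0.3  0.6] open 0.0 rot [-0.1  0.  -0. ]
-54,40,110 [456.5  16.6 110. ] delta [  38.3 -110.9   39. ]
disp frame [ 57.    1.7 148.8]
```

View pics/c.png

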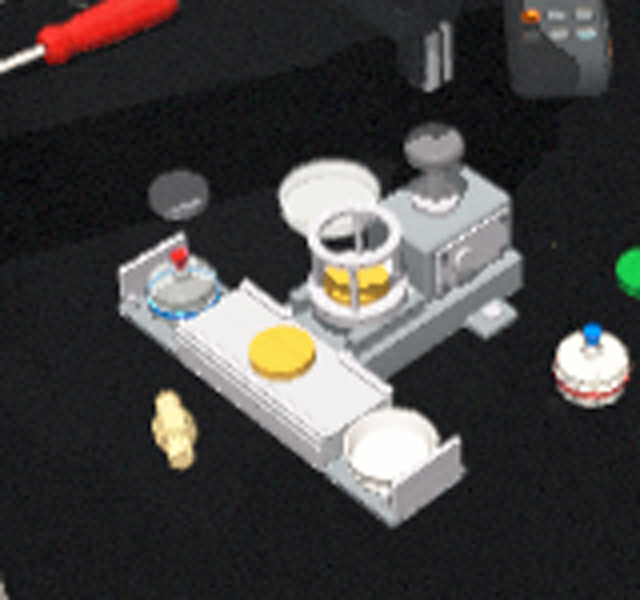

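The disc lies near the middle of the track (crop (282, 352)), the plunger is back up, and the other discs are still in the magazine.

Call:
{"name": "apply_moves", "arguments": {
  "targets": "1 14 -40 0 0 0 0; 1 28 -80 0 0 0 0; 1 38 -108 5 0 0 0; 1 38.3 -110.9 30 0 0 0; 1 38.3 -110.9 39 0 0 0"
}}

```text
t: 6.05
tool_pos: [455.6, 16.7, 108.6]
orientation: [0.567, 0.824, -0.001, -0.0]
wrist_force: [0.2, 0.1, 0.0]
opening: 0.0
grasp_force: 0.0
```

```bash
python3 go.py -54,40,60 -54,40,28; python3 - <<'E'
from rig import cams
from h import *
import cv2
p=cams.snapshot("side");im=p["img"]
h=cv2.cvtColor(im,cv2.COLOR_RGB2HSV);m=cv2.inRange(h,(18,130,100),(32,255,255))
n,l,st,c=cv2.connectedComponentsWithStats(m)
for i in range(1,n):
    if st[i,4]>30:
        X=ray(p,(c[i][1],c[i][0]),30.); print(st[i],c[i].round(1),X.round(1),R.from_euler("z",-.365).apply(X-[521.2,-1.5,0]).round(1))
a=im[190:340,200:360,::-1]
cv2.imwrite("pics/d.png",cv2.resize(a,None,fx=4,fy=4,interpolation=2))
E
```

```text
t 6.05 pos [455.6  16.7 108.6] F [0.2 0.1 0. ] open 0.0 rot [-0.1  0.  -0. ]
-54,40,60 [456.5  16.6  60. ] delta [-0.3  0.8 48.6]
-54,40,28 [456.5  16.6  28. ] delta [-0.3  0.9 80.6]
disp frame [-54.8  40.4 108.6]
[281 257   6   9  43] [283.7 260.8] [515.2  16.6  30. ] [ 0.9 19.1 30. ]
[289 257   8   9  53] [292.6 260.5] [533.1   9.5  30. ] [15.1  6.1 30. ]
[262 272  17  13 170] [270.1 277.8] [470.8 -20.9  30. ] [-54.   -0.2  30. ]
```

View pics/d.png

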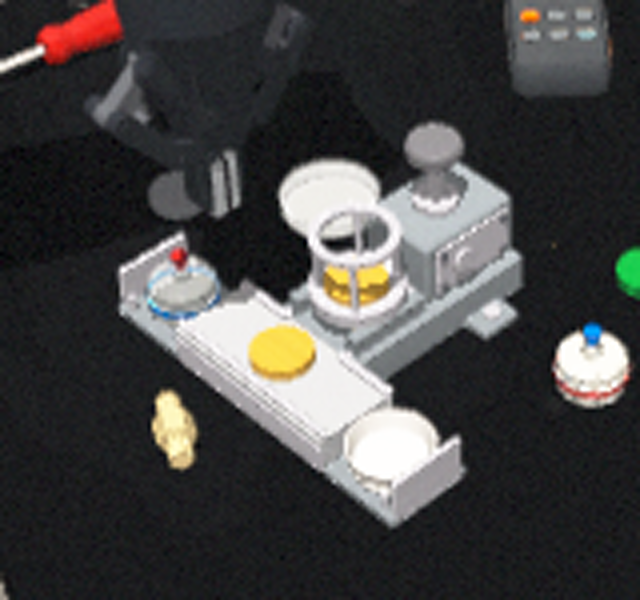

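Disc measured at dispenser (−54, −0.2). I turn the hand a quarter turn so the finger linkage lies along the track, clear of the magazine.

Call:
{"name": "apply_moves", "arguments": {
  "targets": "1 0 0 0 0 0 -8.5; 1 0 0 0 0 0 -17; 1 0 0 0 0 0 -25.5; 1 0 0 0 0 0 -34; 1 0 0 0 0 0 -42.5"
}}

```text
t: 6.6
tool_pos: [458.2, 17.0, 110.2]
orientation: [0.227, 0.974, -0.0, 0.0]
wrist_force: [-0.7, -0.6, 0.5]
opening: -0.2
grasp_force: 0.0
```

Call:
{"name": "apply_moves", "arguments": {
  "targets": "1 0 0 0 0 0 -8.5; 1 0 0 0 0 0 -17; 1 0 0 0 0 0 -25.5; 1 0 0 0 0 0 -34; 1 0 0 0 0 0 -42.5"
}}

```text
t: 7.1
tool_pos: [458.2, 17.0, 110.2]
orientation: [-0.142, 0.99, -0.0, 0.0]
wrist_force: [0.5, -0.5, 0.1]
opening: -0.0
grasp_force: 0.0
```

```bash
python3 go.py -54,38,60 -54,38,28; python3 -c "
from rig import monitor;print(monitor.sense()['q'])"
```

```text
t 7.1 pos [458.2  17.  110.2] F [ 0.5 -0.5  0.1] open -0.0 rot [-0.   0.  85.4]
-54,38,60 [457.2  14.7  60. ] delta [ 1.6 -1.9 50.2]
-54,38,28 [457.2  14.7  28. ] delta [ 1.6 -1.9 82.2]
disp frame [-52.2  39.8 110.2]
[ 3.73553893e-02  3.04488453e-02 -4.10808514e-01  1.12920389e+00
 -4.44255138e-04 -2.46683703e-01]
```

Call:
{"name": "apply_moves", "arguments": {
  "targets": "1 1.6 -1.9 12 0 0 -4.6; 1 1.6 -1.9 28 0 0 -4.6; 1 1.6 -1.9 45 0 0 -4.6; 1 1.6 -1.9 54 0 0 -4.6; 1 1.6 -1.9 60 0 0 -4.6"
}}

```text
t: 7.6
tool_pos: [456.4, 14.8, 49.3]
orientation: [-0.178, 0.984, -0.0, -0.0]
wrist_force: [-0.5, -0.7, 0.1]
opening: -0.3
grasp_force: 0.0
```

```bash
python3 go.py -54,38,28; python3 - <<'E'
from rig import cams
import cv2
p=cams.snapshot("side");a=p["img"][190:340,200:360,::-1]
cv2.imwrite("pics/e.png",cv2.resize(a,None,fx=4,fy=4,interpolation=2))
E
```

```text
t 7.6 pos [456.4  14.8  49.3] F [-0.5 -0.7  0.1] open -0.3 rot [-0.  -0.  89.6]
-54,38,28 [457.2  14.7  28. ] delta [-0.8 -0.3 21.3]
disp frame [-54.7  38.3  49.3]
```

View pics/e.png

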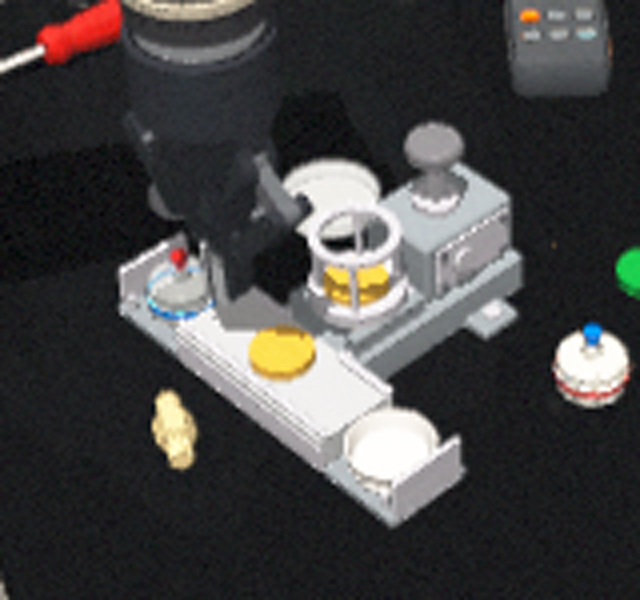

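Call:
{"name": "apply_moves", "arguments": {
  "targets": "1 -0.7 0 8 0 0 0; 1 -0.7 0 15 0 0 0; 1 -0.7 0 19 0 0 0; 1 -0.7 0 20.5 0 0 0; 1 -0.7 0 20.5 0 0 0"
}}

```text
t: 8.15
tool_pos: [456.5, 15.1, 29.2]
orientation: [-0.178, 0.984, 0.0, -0.0]
wrist_force: [0.1, 0.2, 0.7]
opening: -0.2
grasp_force: 0.0
```

Call:
{"name": "apply_moves", "arguments": {
  "targets": "1 0 -2 0 0 0 0; 1 0 -5 0 0 0 0; 1 0 -8 0 0 0 0; 1 0 -11 0 0 0 0; 1 0 -14 0 0 0 0"
}}

```text
t: 8.65
tool_pos: [461.7, 1.7, 29.4]
orientation: [-0.178, 0.984, -0.0, 0.0]
wrist_force: [0.6, 0.7, 0.5]
opening: 0.1
grasp_force: 0.0
```

```bash
cat > disc.py <<'E'
from rig import cams
from h import *
import cv2
for n in ("side","top"):
    p=cams.snapshot(n);im=p["img"]
    h=cv2.cvtColor(im,cv2.COLOR_RGB2HSV);m=cv2.inRange(h,(18,130,100),(32,255,255))
    k,l,st,c=cv2.connectedComponentsWithStats(m)
    for i in range(1,k):
        if st[i,4]>25 and 240<c[i][0]<380 and 230<c[i][1]<320:
            X=ray(p,(c[i][1],c[i][0]),30.); print(n,st[i],c[i].round(1),R.from_euler("z",-.365).apply(X-[521.2,-1.5,0]).round(1))
    cv2.imwrite(f"pics/last_{n}.png",cv2.resize(im[190:340,200:360,::-1] if n=="side" else im[200:350,250:410,::-1],None,fx=4,fy=4,interpolation=2))
E
python3 go.py -54,0,28; python3 disc.py
```

```text
t 8.65 pos [461.7   1.7  29.4] F [0.6 0.7 0.5] open 0.1 rot [ 0.   0.  89.6]
-54,0,28 [470.8 -20.8  28. ] delta [ -0.6 -24.2   1.4]
disp frame [-54.4  24.2  29.4]
side [281 257   6   9  43] [283.7 260.8] [ 0.9 19.1 30. ]
side [289 257   8   9  53] [292.6 260.5] [15.1  6.1 30. ]
side [263 272  16  13 173] [270.6 278.1] [-53.9  -1.6  30. ]
```

Call:
{"name": "apply_moves", "arguments": {
  "targets": "1 0 -3 1 0 0 0; 1 0 -6 1 0 0 0; 1 0 -10 1 0 0 0; 1 0 -14 1 0 0 0; 1 0 -18 1 0 0 0"
}}

```text
t: 9.25
tool_pos: [468.0, -15.2, 28.3]
orientation: [-0.178, 0.984, -0.0, 0.0]
wrist_force: [-0.3, -0.2, -0.1]
opening: -0.3
grasp_force: 0.0
```

Call:
{"name": "apply_moves", "arguments": {
  "targets": "1 0 -4 0 0 0 0; 1 0 -8 0 0 0 0; 1 0 -12 0 0 0 0; 1 0 -16 0 0 0 0; 1 0 -20 0 0 0 0"
}}

```text
t: 9.75
tool_pos: [475.0, -33.9, 28.3]
orientation: [-0.178, 0.984, -0.0, 0.0]
wrist_force: [-0.3, -0.8, 0.6]
opening: -0.3
grasp_force: 0.0
```

```bash
python3 go.py -54,-40,28; python3 disc.py
```

```text
t 9.75 pos [475.  -33.9  28.3] F [-0.3 -0.8  0.6] open -0.3 rot [-0.   0.  89.6]
-54,-40,28 [485.  -58.1  28. ] delta [ -0.9 -26.2   0.3]
disp frame [-54.7 -13.8  28.3]
side [275 281  16  14 177] [282.7 287.2] [-53.8 -39.5  30. ]
```

Call:
{"name": "apply_moves", "arguments": {
  "targets": "1 0 -4 0 0 0 0; 1 0 -8 0 0 0 0; 1 0 -12 0 0 0 0; 1 0 -15 0 0 0 0; 1 0 -18 0 0 0 0"
}}

```text
t: 10.35
tool_pos: [481.3, -50.7, 28.3]
orientation: [-0.178, 0.984, -0.0, -0.0]
wrist_force: [-0.9, -0.4, -0.5]
opening: 0.4
grasp_force: 0.0
```

Call:
{"name": "apply_moves", "arguments": {
  "targets": "1 0 -3 0 0 0 0; 1 0 -6 0 0 0 0; 1 0 -9 0 0 0 0; 1 0 -12 0 0 0 0; 1 0 -15 0 0 0 0"
}}

```text
t: 10.85
tool_pos: [486.5, -64.7, 28.3]
orientation: [-0.178, 0.984, -0.0, 0.0]
wrist_force: [-1.1, -0.7, 0.6]
opening: 0.0
grasp_force: 0.0
```

```bash
python3 go.py -54,-58,28; python3 disc.py
```

```text
t 10.85 pos [486.5 -64.7  28.3] F [-1.1 -0.7  0.6] open 0.0 rot [ 0.   0.  89.6]
-54,-58,28 [491.5 -75.   28. ] delta [ -1.  -11.3   0.3]
disp frame [-54.9 -46.7  28.3]
side [286 289  17  16 210] [293.8 296.9] [-56.1 -75.9  30. ]
top [313 267   9  12  78] [317.6 272.7] [ 7.  6. 30.]
```

Call:
{"name": "apply_moves", "arguments": {
  "targets": "1 0 -3 0 0 0 0; 1 0 -6 0 0 0 0; 1 0 -8 0 0 0 0; 1 0 -10 0 0 0 0; 1 0 -12 0 0 0 0"
}}

```text
t: 11.45
tool_pos: [490.7, -75.9, 28.3]
orientation: [-0.178, 0.984, 0.0, -0.0]
wrist_force: [-0.1, 0.1, -0.6]
opening: -0.0
grasp_force: 0.0
```

```bash
python3 go.py -54,-58,28; python3 disc.py
```

```text
t 11.45 pos [490.7 -75.9  28.3] F [-0.1  0.1 -0.6] open -0.0 rot [-0.  -0.  89.6]
-54,-58,28 [491.5 -75.   28. ] delta [-1.1  0.6  0.3]
disp frame [-55.1 -58.6  28.3]
side [290 296  17  12 160] [297.7 301.6] [-59.6 -91.1  30. ]
top [313 267  15  12 134] [320.1 272.8] [ 5.4  0.6 30. ]
```

View pics/last_side.png

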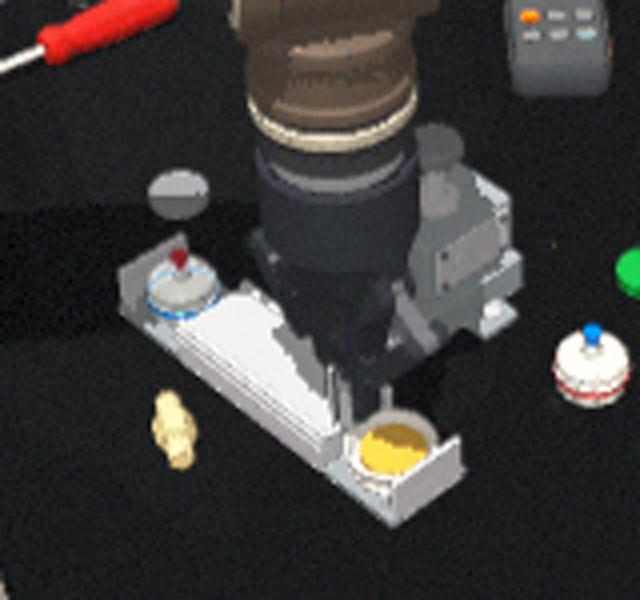

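The disc lies low in the cup at crop (395, 450). I retreat straight up, then aside, and check.

Call:
{"name": "apply_moves", "arguments": {
  "targets": "1 0 4 -5 0 0 0; 1 0 5 -30 0 0 0; 1 0 5 -70 0 0 0; 1 0 5 -110 0 0 0; 1 0 5 -150 0 0 0"
}}

```text
t: 12.05
tool_pos: [488.4, -70.6, 180.2]
orientation: [-0.178, 0.984, 0.0, 0.0]
wrist_force: [1.5, -0.7, -0.0]
opening: 0.1
grasp_force: 0.0
```

Call:
{"name": "apply_moves", "arguments": {
  "targets": "1 0 45 0 0 0 0; 1 0 90 0 0 0 0; 1 0 135 0 0 0 0; 1 0 180 0 0 0 0; 1 0 225 0 0 0 0"
}}

```text
t: 12.55
tool_pos: [408.9, 141.3, 178.9]
orientation: [-0.178, 0.984, 0.0, 0.0]
wrist_force: [0.7, 0.3, 0.3]
opening: 0.1
grasp_force: 0.0
```

```bash
sed -i 's/,30\.)/,20.)/' disc.py; python3 disc.py; python3 go.py; python3 - <<'E'
import cv2,numpy as np
a=cv2.imread("pics/last_side.png");b=cv2.imread("pics/last_top.png")
cv2.imwrite("pics/fin.png",np.hstack([a[150:550,100:500],b[100:500,140:540]]))
E
```

```text
side [281 257   6   9  43] [283.7 260.8] [ 7.8 27.6 20. ]
side [289 257   8   9  54] [292.6 260.6] [21.9 14.3 20. ]
side [290 296  17  12 158] [297.7 301.7] [-53.4 -84.   20. ]
top [318 267  10  12  37] [323.9 273.8] [ 2.6 -7.4 20. ]
t 12.65 pos [407.9 143.7 178.8] F [-0.1  0.2 -0.1] open -0.0 rot [  0.    0.1 -90. ]
disp frame [-54.  176.1 178.8]
```

View pics/fin.png

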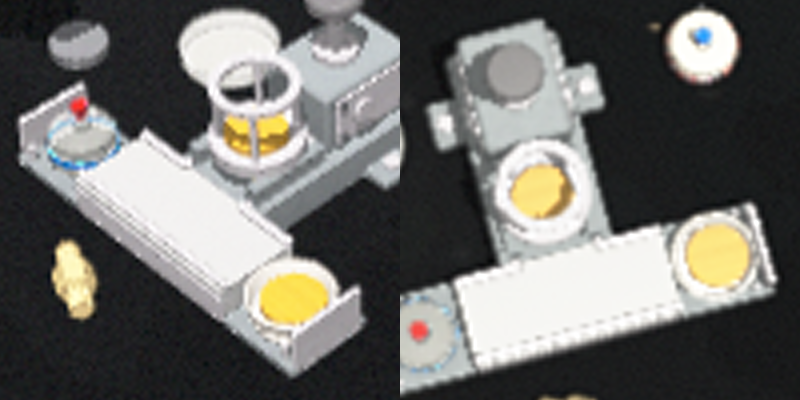

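The disc lies flat in the cup, measured at (−53.4, −84) against the seat at (−54, −84). The track is empty, the plunger is up, and nothing else has moved. I'm handing the job in.

```bash
python3 -c "
from rig import r;print(r.close_job())"
```

```text
the job is handed in; nothing more can be done
None
```

The job is handed in: one full plunger stroke put out a single disc, and I pushed it along the track into the open cassette half, where the final pictures show it lying flat in its seat, the other discs still in the magazine and nothing else in view disturbed.

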